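# Brace the sample jar in its holder, unscrew the tight cap and hold it over the mouth

## Robot

A 6-joint arm with a two-finger parallel gripper is mounted at the origin on a cart in front of the work surface, level with it; the furniture and walls round the work are solid. World frame = base frame: x ahead of the robot, y to its left, z up, the work surface at z = 0. Lengths are in m, angles in rad, forces in N, time in s.
With the tool pointing down it reaches from about 0.325 to 0.9 m from the base axis. Payload 6.1 kg.
Tool frame: the origin (TCP) lies at the very end of the fingers, on their centre line; the grasp point (between the pads) lies 19 mm behind it (arm.hold_point_z is the distance from the TCP to the grasp point, in m); x points along the fingers, z is the direction in which the jaws open and shut, and the axes are right-handed (so a half turn about x gives the same grasp; the last joint's range is limited). The gripper opens to 87 mm and grips with 3 to 60 N. Pads are 19 mm wide; open, the fingers measure 117 mm over their backs; the gripper's body (75 mm by 190 mm) begins 51 mm behind the grasp point.
Start: joints at [1.169, 0.22, 1.526, -0, 1.395, -0.126], TCP at [0.17, 0.601, 0.223] pointing down, gripper open.
Joint ranges: [-2.98, 2.98], [-0.91, 2.08], [0.09, 2.57], [-1.24, 4.39], [0.2, 2.65], [-2.68, 2.68]. Speed limits (rad/s): [2.57, 2.57, 3.01, 3.14, 3.14, 3.14].

## Interface

Orientations are given as a unit quaternion [x, y, z, w].
In Python, from rig import arm gives the robot as it stands. The module is installed in compiled form; this text tells all that it offers.
- The arm moves only by the tool drive_tool, never from a script. Its argument "moves" is a list of rows, each an object of numbers: "x", "y", "z": the shift along the tool's x, y, z in m; "ax", "ay", "az": the turn, a rotation vector about the tool's x, y, z in rad; "hand": the opening, from -1 (shut) to 1 (fully open). A call has 1 to 12 rows; each row shifts and turns the pose as measured when the row begins, along the tool's axes as they then stand; what a row does not reach is not made up. A row lasts 1/10 s, in which the tool goes at most 50 mm and 8.59 degrees, less where a joint would pass 70% of its speed; a pose out of reach is approached as far as the arm can. A call with a gripper value outside its range is refused whole. The fingers move at their own pace and stop on an object; "force" is the grip in N (left out, the last holds). Time passes only in rows, so rows that do not move let the fingers close. It gives the time, the measured TCP pose, the force and the opening at its end, in the units of the state.
- arm.observe(): the state, without advancing time (a new reading comes with each control period).
- arm.get_image(name): name is "scene" or "side" or "wrist"; returns the picture (400x640x3 uint8, red, green, blue); there is no depth.
- arm.camera_params(name): a dict with "fx", "fy", "cx", "cy" (pixels), "extrinsics" (4x4, takes a point from world to camera coordinates); the wrist camera has in their place "mount" (4x4, takes a point from camera to tool coordinates, whose origin is the TCP and whose axes are the tool frame's). Camera axes: x right, y down, z forward; pixel columns grow to the right and rows downward; lengths in m; the calibration is good to about 2 mm. A picture is of the moment at which its call begins: read the wrist's pose just before it. camera_params takes no time and is no camera call.
- arm.finish_job(): hands the job in, once; it reports no verdict.
Trained networks look in the newest picture that a camera, given by its name, has taken for a name from the list of things; names that differ only in an ending like _2 or _b are one class to them, and where a whole thing is asked for, a point or a joint stands for the part that bears it (a point fixed in the world has none). Each returns a list of dicts, best first, with "score" (0 to 1); they miss things now and then, are a little off and sometimes report something else, mostly with a low value. They report only what shows in the picture. A call takes as long as a camera call. They do not tell look-alikes from the thing itself.
- arm.boxes_of(camera, thing): "rect" ([left, top, width, height] in pixels, round what is visible of it).
The state is a dict: "clock": time; "joint_pos": joint angles; "dq": joint speeds; "joint_efforts": joint torques, N m; "position": TCP position; "tcp_rot": TCP orientation; "force": force on the tool from outside, world axes, zero at the start; "moment": the same for the moment, N m; "opening": opening from 0.0 (shut) to 1.0 (fully open).
Only numpy, scipy, OpenCV 4.12 (cv2) and the standard library are available. Lean on these libraries where they do the work, as an engineer would, in place of code of your own. Each camera call takes 0.05 s, during which the arm holds its last target.

## Task

Stand the square sample jar, cap on, fully down and square in the pocket of the bench holder so that it cannot turn, then unscrew its tight cap (counterclockwise seen from above) and stop turning as soon as the thread lets go. Lift the cap straight up and finish while holding it in the gripper, level and a couple of centimetres clear above the jar's mouth, with the jar still seated in the holder and nothing else carrying the cap. Do not tip the jar over, and leave the other things on the bench where they are.

Things in the scene. Friction and masses are not known exactly. Their poses are not given: they have to be found in the camera images.
- jar: White square wide-mouth sample jar, 0.22 to 0.36 kg, loose; can be carried by its closed cap. Origin: centre of its underside, z up. Body 52 x 52 mm (sides along x and y), shoulder at z = 44 mm, round neck 44 mm across up to the rim at z = 68 mm. Fits the holder's pocket in any of four ways (quarter turns). Standing free on the bench it just spins when its cap is turned.
- cap: Black ribbed round cap, 58 mm across, 28 mm high, 40 g, held on only by the thread. Origin: centre of its lower edge, z up. Closed: 47 mm above the jar's origin, x axis along the jar's x. Turned counterclockwise (from above) it rises 2 mm per rad; lifts off freely when turned 1.07 to 1.7 rad, with a stop near 1.7. Grip across its diameter from above, tips above the jar's shoulder, 31 mm below the cap's top.
- cap_mark (a point): Small raised tick at the edge of the cap's top face, 28 mm out along the cap's x axis; shows how far the cap has been turned.
- jar_rim (a point): Centre of the jar's mouth, at the rim. A springy sealing ring in the mouth pushes the closed cap up with about 8 N, so it takes 0.15 to 0.3 N m to turn; with the cap off the ring stands 7.5 mm above the rim. The cap's edge is level with the rim when raised 21 mm and clear of the ring when raised 29 mm.
- holder: Grey bench holder fixed to the worktop: block 84 x 84 x 26 mm with a square pocket in its top, 55.5 x 55.5 mm (sides along its x and y), 18 mm deep, with a 3 mm lead-in chamfer; two low screwed feet at +y and -y make it 130 mm long. Origin: centre of its underside, z up.
- pocket_floor (a point): Centre of the pocket's floor, 8 mm above the worktop; a seated jar's origin lies here.
- petri_1: Bystander: closed petri dish, 60 mm across, 14 mm high. Origin: centre of its underside.
- immersion_oil: Bystander: small round bottle with a cap, 26 mm across, 60 mm high. Origin: centre of its underside.
- specimen_cup_1: Bystander: round plastic specimen cup with a wide ribbed lid, 63 mm across, 72 mm high (not the jar of this job). Origin: centre of its underside.
- tally_counter: Bystander: hand tally counter, 45 x 61 x 27 mm. Origin: centre of its underside.
- coverslips: Bystander: small square plastic box, 32 x 32 x 17 mm. Origin: centre of its underside.
- timer: Bystander: flat bench timer, 62 x 66 x 19 mm. Origin: centre of its underside.
There are look-alikes about, which are no part of the job. Of the things shaped like the cap, the black one is meant.

How it is judged:
By the outcome, as a careful person would: the job done as asked, in the order asked, and still so for the second after the job is handed in, while the arm keeps its last pose, push and grip.
It also fails if it takes over 48 s, if anything falls off the work surface, if the arm or the gripper's body presses on something with over 40 N, if the wrist force passes 120 N, or if a joint passes its speed limit or range.

## Working session

There is one attempt and no reset: what is moved stays moved. The work goes in short steps, Python scripts to look and compute and a tool call to move; the robot and the scene stay as the last step left them, time stands still between calls to the robot, and variables do not carry over. Pictures are saved under pics/ and viewed, and the job is handed in when it is done.

Besides the shell and the picture viewer there is one more tool, called after ">>>" by a JSON object that holds its "op" and its "data", one argument or row to a line. drive_tool: Moves the arm, as the interface text tells. Its arguments: {"type":"object","properties":{"moves":{"type":"array"},"force":{"type":"number"}},"required":["moves"]}

```bash
mkdir -p pics; cat > h.py <<'E'
import numpy as np, cv2
from rig import arm
from scipy.spatial.transform import Rotation as R
def save(name,fn):
    im=arm.get_image(name); cv2.imwrite('pics/'+fn,im[:,:,::-1]); return im
def ray(cam,u,v,st=None):
    p=arm.camera_params(cam)
    d=np.array([(u-p['cx'])/p['fx'],(v-p['cy'])/p['fy'],1.])
    if cam=='wrist':
        M=np.array(p['mount']); Rw=R.from_quat(st['tcp_rot']).as_matrix()
        o=Rw@M[:3,3]+np.array(st['position']); return o,Rw@M[:3,:3]@d
    E=np.array(p['extrinsics']); return -E[:3,:3].T@E[:3,3],E[:3,:3].T@d
def onplane(cam,u,v,z,st=None):
    o,d=ray(cam,u,v,st); return o+d*(z-o[2])/d[2]
def proj(cam,P,st=None):
    p=arm.camera_params(cam); P=np.array(P,float)
    if cam=='wrist':
        M=np.array(p['mount']); Rw=R.from_quat(st['tcp_rot']).as_matrix()
        q=Rw.T@(P-np.array(st['position'])); q=M[:3,:3].T@(q-M[:3,3])
    else:
        E=np.array(p['extrinsics']); q=E[:3,:3]@P+E[:3,3]
    return np.array([p['fx']*q[0]/q[2]+p['cx'],p['fy']*q[1]/q[2]+p['cy']])
E
python3 - <<'E'
from h import *
s=arm.observe(); print(s)
for c in ['scene','side','wrist']:
    save(c,c+'0.png')
    for t in ['jar','cap','holder']:
        print(c,t,[(b['score'],np.round(b['rect'])) for b in arm.boxes_of(c,t)])
E
```

```text
{'clock': 0.0, 'joint_pos': array([ 1.16890743e+00,  2.21240702e-01,  1.52760453e+00,  3.86580578e-07,
        1.39470169e+00, -1.26093205e-01]), 'dq': array([-0.00113311, -0.00082347,  0.00042177, -0.00079213,  0.00095997,
       -0.00038392]), 'joint_efforts': array([-3.47220530e-04, -4.94610679e+01, -3.87378824e+01,  7.00005214e-02,
        5.75021363e-02, -1.23369214e-04]), 'position': array([0.16995039, 0.60080544, 0.22143172]), 'tcp_rot': array([-0.42686678,  0.56458312,  0.4261787 ,  0.56338474]), 'force': array([ 0.20532576,  0.26901189, -0.77198616]), 'moment': array([-0.04257434, -0.07277592,  0.01616067]), 'opening': 1.0006655019672628}
scene jar [(0.7, array([276., 234.,  20.,  14.]))]
scene cap [(0.65, array([273., 220.,  20.,  21.])), (0.45, array([266., 222.,  14.,  11.])), (0.15, array([277., 234.,  18.,  14.]))]
scene holder [(0.55, array([359., 201.,  21.,  18.]))]
side jar [(0.69, array([309., 208.,  11.,  19.])), (0.63, array([281., 190.,  21.,  10.])), (0.5, array([397., 307.,  33.,  42.]))]
side cap [(0.75, array([313., 176.,  20.,  25.])), (0.55, array([282., 172.,  20.,  21.]))]
side holder [(0.7, array([323., 269.,  48.,  42.]))]
wrist jar []
wrist cap []
wrist holder []
```

View pics/scene0.png

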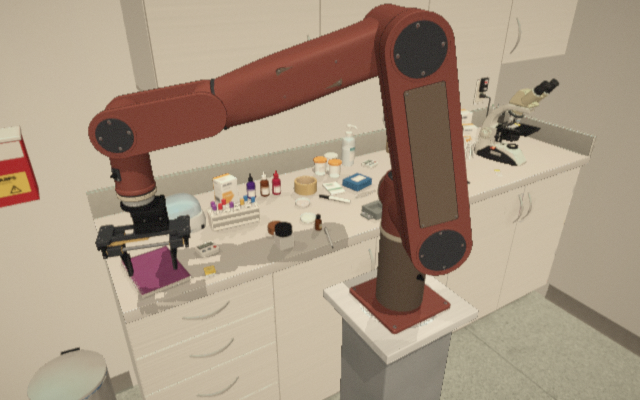

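View pics/side0.png

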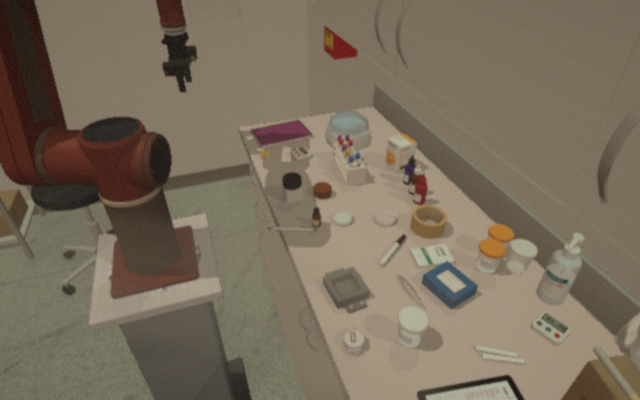

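View pics/wrist0.png

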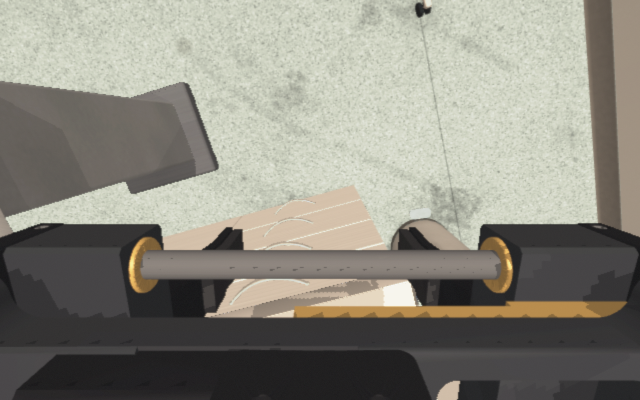

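```bash
python3 - <<'E'
from h import *
a=cv2.imread('pics/scene0.png')[160:280,220:420]; cv2.imwrite('pics/sc_crop.png',cv2.resize(a,None,fx=4,fy=4,interpolation=2))
a=cv2.imread('pics/side0.png')[150:350,240:440]; cv2.imwrite('pics/si_crop.png',cv2.resize(a,None,fx=3,fy=3,interpolation=2))
print('side holder ctr',onplane('side',347,283,.026),'scene',onplane('scene',369,206,.026))
print('side jar cand A cap',onplane('side',292,182,.075),'B',onplane('side',323,188,.075),'scene',onplane('scene',283,230,.075),onplane('scene',273,227,.075))
for c in['scene','side']:
    p=arm.camera_params(c);E=np.array(p['extrinsics']);print(c,-E[:3,:3].T@E[:3,3],p['fx'])
E
```

```text
side holder ctr [ 0.43636054 -0.25827583  0.026     ] scene [ 0.4505063  -0.23457017  0.026     ]
side jar cand A cap [0.4117538  0.12416578 0.075     ] B [0.48944231 0.06459114 0.075     ] scene [0.39056462 0.16148182 0.075     ] [0.42460345 0.18094509 0.075     ]
scene [-0.7372561   0.70792685  0.83161789] 447.6460275003117
side [ 0.15430568 -0.86843609  0.78560654] 413.9267793437013
```

View pics/sc_crop.png

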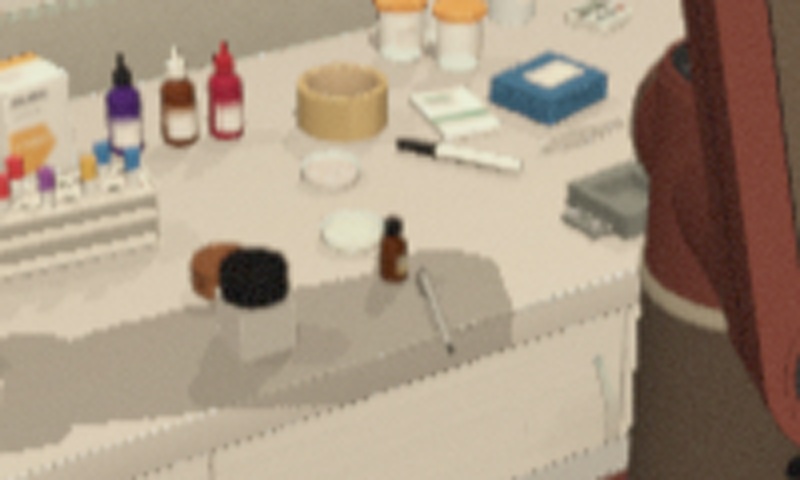

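View pics/si_crop.png

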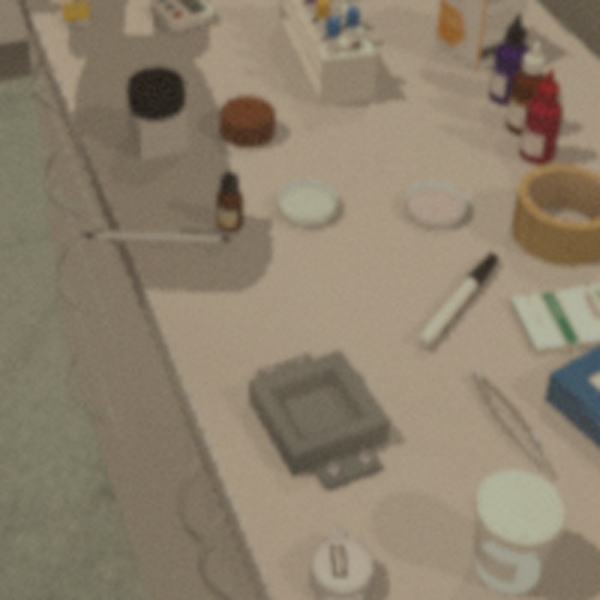

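```bash
python3 - <<'E'
from h import *
p=arm.camera_params('wrist'); print(np.round(p['mount'],3),p['fx'],p['cx'],p['cy'])
s=arm.observe(); print(np.round(R.from_quat(s['tcp_rot']).as_matrix(),3))
def tri(a,b):
    (o1,d1),(o2,d2)=ray('side',*a),ray('scene',*b)
    d1/=np.linalg.norm(d1);d2/=np.linalg.norm(d2)
    t=np.linalg.lstsq(np.c_[d1,-d2],o2-o1,rcond=None)[0]
    return (o1+t[0]*d1+o2+t[1]*d2)/2, np.linalg.norm(o1+t[0]*d1-o2-t[1]*d2)
print(tri((291.8,178.3),(283.5,225.5)))
for u,v in[(291.8,178.3)]: print(onplane('side',u,v,.075))
for u,v in[(283.5,225.5)]: print(onplane('scene',u,v,.075))
print('holder',onplane('side',346.3,285.5,.008), 'brown', onplane('side',322.5,186,.028),onplane('scene',273.5,225,.028),'spec',onplane('side',413,318,.072))
for P in [(.39,.15,.075),(.39,.15,0),(.41,.17,.075)]: print(proj('side',P),proj('scene',P))
E
```

```text
[[-0.    -0.248  0.969 -0.162]
 [-0.    -0.969 -0.248  0.066]
 [ 1.    -0.     0.     0.   ]
 [ 0.     0.     0.     1.   ]] 308.75907854975134 320.2940602961819 200.4569793163976
[[ 0.    -0.962  0.272]
 [-0.     0.272  0.962]
 [-1.    -0.    -0.   ]]
(array([0.41739372, 0.14581015, 0.07341464]), np.float64(0.00035314063520355875))
[0.41665201 0.14331672 0.075     ]
[0.41527898 0.14695207 0.075     ]
holder [ 0.43842125 -0.25064726  0.008     ] brown [0.51373871 0.13704273 0.028     ] [0.50824054 0.14066031 0.028     ] spec [ 0.51270012 -0.42788885  0.072     ]
[282.74418867 178.74335827] [286.21530048 229.12857165]
[284.00947646 198.44449869] [286.98478648 248.38357825]
[287.32618525 174.08631185] [277.97213913 228.06648142]
```

```bash
cat > plan.py <<'E'
from h import *
def yaw(q):
    z=R.from_quat(q).as_matrix()[:,2]; return np.arctan2(z[1],z[0])
def Rt(phi):
    z=np.array([np.cos(phi),np.sin(phi),0]);x=np.array([0,0,-1.]);return np.c_[x,np.cross(z,x),z]
def plan(target,phi,n,s=None):
    s=s or arm.observe(); p0=np.array(s['position']); R0=R.from_quat(s['tcp_rot']); R1=R.from_matrix(Rt(phi))
    rv=(R0.inv()*R1).as_rotvec()
    for i in range(n):
        Ri=R0*R.from_rotvec(rv*i/n)
        d=Ri.inv().apply((np.array(target)-p0)/n); r=rv/n
        print('{"x":%.4f,"y":%.4f,"z":%.4f,"ax":%.3f,"ay":%.3f,"az":%.3f}'%(*d,*r))
E
python3 - <<'E'
from plan import *
plan((.416,.085,.19),0,12)
E
```

```text
{"x":0.0027,"y":-0.0314,"z":-0.0358,"ax":0.108,"ay":-0.000,"az":0.000}
{"x":0.0027,"y":-0.0351,"z":-0.0322,"ax":0.108,"ay":-0.000,"az":0.000}
{"x":0.0027,"y":-0.0384,"z":-0.0283,"ax":0.108,"ay":-0.000,"az":0.000}
{"x":0.0027,"y":-0.0412,"z":-0.0240,"ax":0.108,"ay":-0.000,"az":0.000}
{"x":0.0027,"y":-0.0435,"z":-0.0194,"ax":0.108,"ay":-0.000,"az":0.000}
{"x":0.0027,"y":-0.0454,"z":-0.0146,"ax":0.108,"ay":-0.000,"az":0.000}
{"x":0.0027,"y":-0.0467,"z":-0.0096,"ax":0.108,"ay":-0.000,"az":0.000}
{"x":0.0027,"y":-0.0474,"z":-0.0045,"ax":0.108,"ay":-0.000,"az":0.000}
{"x":0.0027,"y":-0.0477,"z":0.0006,"ax":0.108,"ay":-0.000,"az":0.000}
{"x":0.0027,"y":-0.0473,"z":0.0057,"ax":0.108,"ay":-0.000,"az":0.000}
{"x":0.0027,"y":-0.0464,"z":0.0108,"ax":0.108,"ay":-0.000,"az":0.000}
{"x":0.0027,"y":-0.0450,"z":0.0157,"ax":0.108,"ay":-0.000,"az":0.000}
```

Cap/jar candidates: black cap on white square jar (side px 292,181 / scene 283,229); brown loose cap (side 322,190 / scene 273,229); white‑lidded specimen cup (side 412,325). By the description (black, square white jar) I choose the first; a close wrist crop follows.

>>> {"op": "drive_tool", "data": {
  "moves": [
    {"x": 0.003, "y": -0.031, "z": -0.036, "ax": 0.108},
    {"x": 0.003, "y": -0.035, "z": -0.032, "ax": 0.108},
    {"x": 0.003, "y": -0.038, "z": -0.028, "ax": 0.108},
    {"x": 0.003, "y": -0.041, "z": -0.024, "ax": 0.108},
    {"x": 0.003, "y": -0.044, "z": -0.019, "ax": 0.108},
    {"x": 0.003, "y": -0.045, "z": -0.015, "ax": 0.108},
    {"x": 0.003, "y": -0.047, "z": -0.01, "ax": 0.108},
    {"x": 0.003, "y": -0.047, "z": -0.004, "ax": 0.108},
    {"x": 0.003, "y": -0.048, "z": 0.001, "ax": 0.108},
    {"x": 0.003, "y": -0.047, "z": 0.006, "ax": 0.108},
    {"x": 0.003, "y": -0.046, "z": 0.011, "ax": 0.108},
    {"x": 0.003, "y": -0.045, "z": 0.016, "ax": 0.108}
  ]
}}

```text
invalid input at $.moves[0]: expected keys x, y, z, ax, ay, az, hand
```

```bash
python3 - <<'E'
from plan import *
s=arm.observe(); print(s['clock'],s['position'],yaw(s['tcp_rot']),s['joint_pos'])
im=save('wrist','w1.png'); 
for t in['cap','jar']: print(t,[(b['score'],np.round(b['rect'])) for b in arm.boxes_of('wrist',t)])
E
```

```text
0.6 [0.17019762 0.60134634 0.22253858] 1.2950300949258282 [ 1.16889238e+00  2.20362828e-01  1.52654172e+00 -1.92641698e-05
  1.39472051e+00 -1.26134339e-01]
cap []
jar []
```

View pics/w1.png

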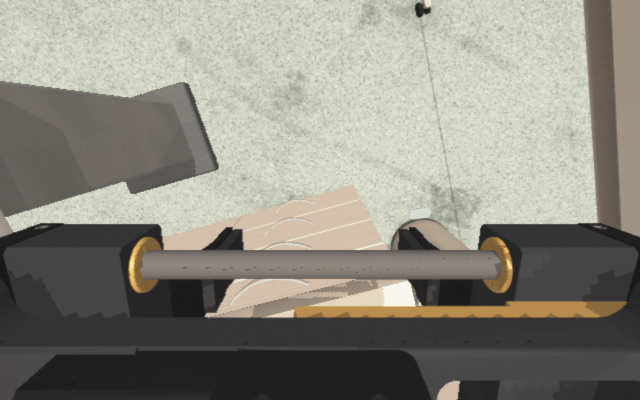

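>>> {"op": "drive_tool", "data": {
  "moves": [
    {"x": 0.003, "y": -0.031, "z": -0.036, "ax": 0.108, "ay": 0, "az": 0, "hand": 1},
    {"x": 0.003, "y": -0.035, "z": -0.032, "ax": 0.108, "ay": 0, "az": 0, "hand": 1},
    {"x": 0.003, "y": -0.038, "z": -0.028, "ax": 0.108, "ay": 0, "az": 0, "hand": 1},
    {"x": 0.003, "y": -0.041, "z": -0.024, "ax": 0.108, "ay": 0, "az": 0, "hand": 1},
    {"x": 0.003, "y": -0.044, "z": -0.019, "ax": 0.108, "ay": 0, "az": 0, "hand": 1},
    {"x": 0.003, "y": -0.045, "z": -0.015, "ax": 0.108, "ay": 0, "az": 0, "hand": 1},
    {"x": 0.003, "y": -0.047, "z": -0.01, "ax": 0.108, "ay": 0, "az": 0, "hand": 1},
    {"x": 0.003, "y": -0.047, "z": -0.004, "ax": 0.108, "ay": 0, "az": 0, "hand": 1},
    {"x": 0.003, "y": -0.048, "z": 0.001, "ax": 0.108, "ay": 0, "az": 0, "hand": 1},
    {"x": 0.003, "y": -0.047, "z": 0.006, "ax": 0.108, "ay": 0, "az": 0, "hand": 1},
    {"x": 0.003, "y": -0.046, "z": 0.011, "ax": 0.108, "ay": 0, "az": 0, "hand": 1},
    {"x": 0.003, "y": -0.045, "z": 0.016, "ax": 0.108, "ay": 0, "az": 0, "hand": 1}
  ]
}}

```text
clock: 1.95
position: [0.4124, 0.0687, 0.1863]
tcp_rot: [0.016, 0.703, -0.013, 0.71]
force: [1.2, 0.9, -1.0]
opening: 0.996
```

```bash
python3 - <<'E'
from plan import *
s=arm.observe(); print(s['clock'],s['position'],yaw(s['tcp_rot']),s['joint_pos'])
im=save('wrist','w2.png'); 
E
```

```text
1.95 [0.41235049 0.06866343 0.18632645] -0.04107530064756514 [-0.02817773 -0.2803229   2.08454069  0.00497268  1.32745006  0.01169891]
```

View pics/w2.png

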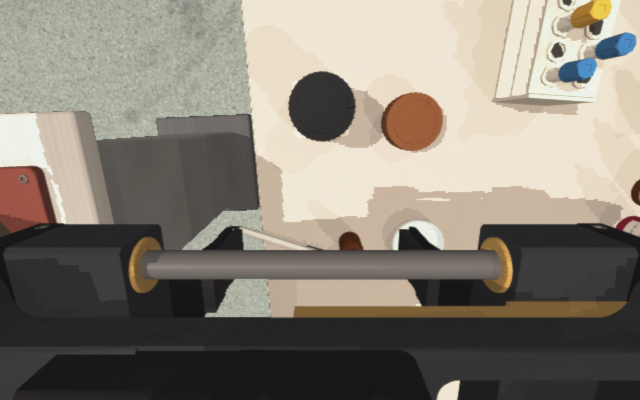

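```bash
python3 - <<'E'
from plan import *
s=arm.observe(); print(s['position'],yaw(s['tcp_rot']),np.abs(s['dq']).max())
a=cv2.imread('pics/w2.png')[50:170,260:400]; cv2.imwrite('pics/w2c.png',cv2.resize(a,None,fx=5,fy=5,interpolation=2))
g=cv2.cvtColor(cv2.imread('pics/w2.png'),6)
m=(g<75).astype(np.uint8); m[:, :270]=0;m[:,375:]=0;m[150:]=0;m[:60]=0
n,l,st,c=cv2.connectedComponentsWithStats(m);k=1+np.argmax(st[1:,4]);print(st[k],c[k])
cs,_=cv2.findContours((l==k).astype(np.uint8),0,2);print(cv2.fitEllipse(max(cs,key=len)))
print(onplane('wrist',*c[k],.07,s))
E
```

```text
[0.41491754 0.06184797 0.18622972] -0.05215016749193867 0.126094910515505
[ 289   72   66   69 3509] [321.48389855 106.01652893]
((321.4886779785156, 106.0131607055664), (64.3558349609375, 67.64788055419922), 177.63858032226562)
[0.42251062 0.14175481 0.07      ]
```

View pics/w2c.png

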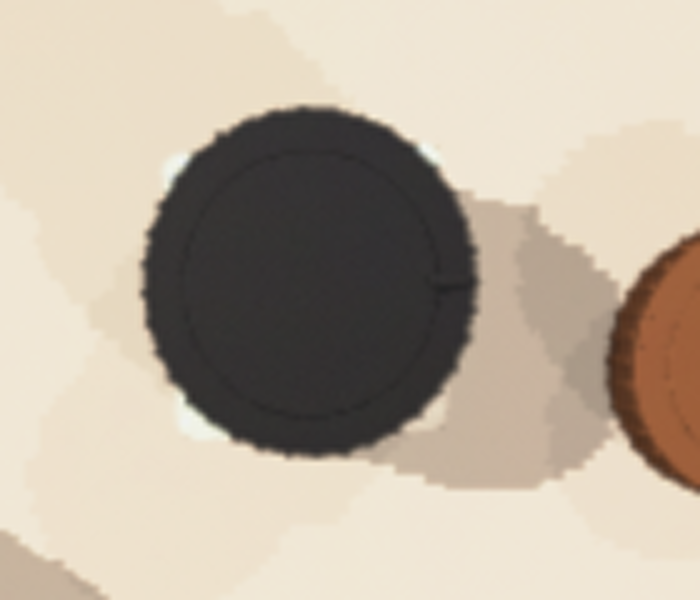

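>>> {"op": "drive_tool", "data": {
  "moves": [
    {"x": 0.02, "y": 0.01, "z": 0.006, "ax": -0.05, "ay": 0, "az": 0, "hand": 1},
    {"x": 0.02, "y": 0, "z": 0, "ax": 0, "ay": 0, "az": 0, "hand": 1},
    {"x": 0, "y": 0, "z": 0, "ax": 0, "ay": 0, "az": 0, "hand": 1},
    {"x": 0, "y": 0, "z": 0, "ax": 0, "ay": 0, "az": 0, "hand": 1}
  ]
}}

```text
clock: 2.4
position: [0.4245, 0.0671, 0.1471]
tcp_rot: [0.003, 0.702, -0.004, 0.712]
force: [0.1, 0.3, -0.2]
opening: 1.0
```

```bash
cat > capm.py <<'E'
from plan import *
def run(fn,ztop):
    s=arm.observe(); print(s['clock'],s['position'],yaw(s['tcp_rot']),np.abs(s['dq']).max())
    print(np.round(R.from_quat(s['tcp_rot']).as_matrix(),3))
    im=save('wrist',fn)
    g=cv2.cvtColor(im,cv2.COLOR_RGB2GRAY)
    m=(g<75).astype(np.uint8); m[225:]=0
    n,l,st,c=cv2.connectedComponentsWithStats(m)
    for k in range(1,n):
        if st[k,4]>800: print(st[k],c[k],onplane('wrist',*c[k],ztop-.005,s))
    return im,s
E
python3 - <<'E'
from capm import *
im,s=run('w3.png',.075)
a=im[40:200,230:420,::-1]; cv2.imwrite('pics/w3c.png',cv2.resize(a,None,fx=4,fy=3.75,interpolation=2))
np.save('s3.npy',s,allow_pickle=True)
E
```

```text
2.4 [0.4244629  0.06710839 0.14713209] -0.010982064897460833 0.014061039147328076
[[ 0.015  0.011  1.   ]
 [-0.001  1.    -0.011]
 [-1.    -0.001  0.015]]
[ 270   60   78   82 4904] [308.32177814 100.19473899] [0.41866421 0.14951779 0.07      ]
[ 199  131   37   68 1175] [218.47914894 159.17617021] [0.34862532 0.10694881 0.07      ]
```

View pics/w3c.png

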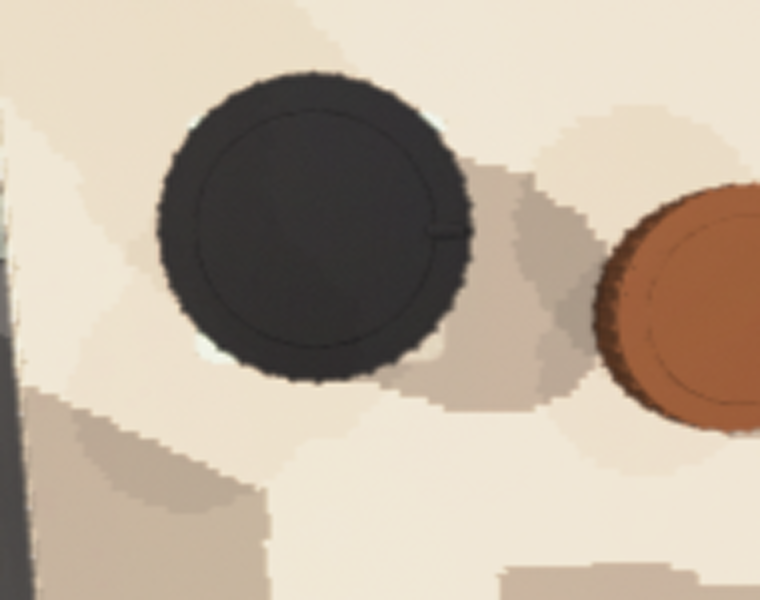

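```bash
python3 - <<'E'
from h import *
s=np.load('s3.npy',allow_pickle=True).item()
f=lambda u,v,z:onplane('wrist',230+u/4,40+v/3.75,z,s)
c=f(315,229,.075);m=f(452,235.5,.075);print(c,m-c,np.degrees(np.arctan2(*(m-c)[1::-1])),np.linalg.norm(m-c))
for z in(.044,):
  P=[f(*q,z) for q in[(193,120),(437,120),(440,358),(203,358)]]
  P=np.array(P);print(P,P.mean(0))
  for i in range(4):
    d=P[(i+1)%4]-P[i];print(np.linalg.norm(d),np.degrees(np.arctan2(d[1],d[0])))
# fit of square
im=cv2.imread('pics/w3.png')
def draw(c,yaw):
    o=[]
    for a,b in[(1,1),(-1,1),(-1,-1),(1,-1)]:
        x=26*a/1000;y=26*b/1000
        o.append(proj('wrist',[c[0]+x*np.cos(yaw)-y*np.sin(yaw),c[1]+x*np.sin(yaw)+y*np.cos(yaw),.044],s))
    return np.array(o)
for y in(-4,-2,0,2): 
    o=draw(c,np.radians(y));print(y,np.round(np.c_[(o[:,0]-230)*4,(o[:,1]-40)*3.75]).tolist())
ring=f(315,229,.07);print(ring)
E
```

```text
[0.41906134 0.14859629 0.075     ] [ 0.02482606 -0.00145338  0.        ] -3.3504122065953843 0.024868565826802372
[[0.39453631 0.17291339 0.044     ]
 [0.44340905 0.17248114 0.044     ]
 [0.44424478 0.12256406 0.044     ]
 [0.39439782 0.12315711 0.044     ]] [0.41914699 0.14777893 0.044     ]
0.048874652246753345 -0.5067381740301276
0.04992407327258039 -89.0408215983313
0.04985048594146316 179.31836462989222
0.04975647805998579 89.84052923168701
-4 [[454.0, 119.0], [194.0, 103.0], [188.0, 352.0], [435.0, 366.0]]
-2 [[450.0, 114.0], [190.0, 107.0], [192.0, 356.0], [439.0, 362.0]]
0 [[445.0, 109.0], [185.0, 112.0], [197.0, 361.0], [444.0, 358.0]]
2 [[441.0, 105.0], [181.0, 116.0], [201.0, 365.0], [448.0, 354.0]]
[0.41896779 0.14890047 0.07      ]
```

```bash
python3 - <<'E'
from plan import *
s=arm.observe();print(s['clock'],s['position'])
plan((.419,.148,.115),0,3)
E
```

```text
2.45 [0.42427546 0.0672113  0.14708249]
{"x":0.0106,"y":0.0269,"z":-0.0022,"ax":-0.004,"ay":0.005,"az":0.000}
{"x":0.0107,"y":0.0269,"z":-0.0021,"ax":-0.004,"ay":0.005,"az":0.000}
{"x":0.0107,"y":0.0269,"z":-0.0019,"ax":-0.004,"ay":0.005,"az":0.000}
```

>>> {"op": "drive_tool", "data": {
  "moves": [
    {"x": 0.01, "y": 0.027, "z": -0.002, "ax": -0.004, "ay": 0.005, "az": 0, "hand": 1},
    {"x": 0.01, "y": 0.027, "z": -0.002, "ax": -0.004, "ay": 0.005, "az": 0, "hand": 1},
    {"x": 0.01, "y": 0.027, "z": -0.002, "ax": -0.004, "ay": 0.005, "az": 0, "hand": 1},
    {"x": 0, "y": 0, "z": 0, "ax": 0, "ay": 0, "az": 0, "hand": 1},
    {"x": 0, "y": 0, "z": 0, "ax": 0, "ay": 0, "az": 0, "hand": 1}
  ]
}}

```text
clock: 2.95
position: [0.4221, 0.1527, 0.1224]
tcp_rot: [-0.002, 0.704, 0.002, 0.71]
force: [0.8, -0.1, -0.3]
opening: 0.998
```

```bash
python3 - <<'E'
from plan import *
s=arm.observe();print(s['clock'],s['position'],np.abs(s['dq']).max())
plan((.419,.148,.049),0,3)
E
```

```text
2.95 [0.42208279 0.15271606 0.12244038] 0.030350903014509028
{"x":0.0245,"y":-0.0016,"z":-0.0013,"ax":0.002,"ay":0.003,"az":0.000}
{"x":0.0245,"y":-0.0016,"z":-0.0012,"ax":0.002,"ay":0.003,"az":0.000}
{"x":0.0245,"y":-0.0016,"z":-0.0011,"ax":0.002,"ay":0.003,"az":0.000}
```

>>> {"op": "drive_tool", "data": {
  "moves": [
    {"x": 0.02, "y": -0.002, "z": -0.001, "ax": 0.002, "ay": 0.004, "az": 0, "hand": 1},
    {"x": 0.02, "y": -0.002, "z": -0.001, "ax": 0.002, "ay": 0.004, "az": 0, "hand": 1},
    {"x": 0.02, "y": -0.001, "z": -0.001, "ax": 0.002, "ay": 0.004, "az": 0, "hand": 1},
    {"x": 0.01, "y": 0, "z": 0, "ax": 0, "ay": 0, "az": 0, "hand": 1},
    {"x": 0, "y": 0, "z": 0, "ax": 0, "ay": 0, "az": 0, "hand": 1},
    {"x": 0, "y": 0, "z": 0, "ax": 0, "ay": 0, "az": 0, "hand": 1}
  ]
}}

```text
clock: 3.55
position: [0.4248, 0.1459, 0.0573]
tcp_rot: [0.0, 0.704, -0.0, 0.71]
force: [1.4, -0.7, -0.5]
opening: 1.001
```

```bash
python3 - <<'E'
from plan import *
s=arm.observe();print(s['clock'],s['position'],np.abs(s['dq']).max())
plan((.419,.148,.049),0,1)
save('side','s4.png');a=cv2.imread('pics/s4.png')[120:240,230:350]; cv2.imwrite('pics/s4c.png',cv2.resize(a,None,fx=5,fy=5,interpolation=2))
E
```

```text
3.55 [0.4248283  0.14589852 0.05732717] 0.007913053217894697
{"x":0.0083,"y":0.0021,"z":-0.0059,"ax":-0.001,"ay":0.009,"az":0.000}
```

View pics/s4c.png

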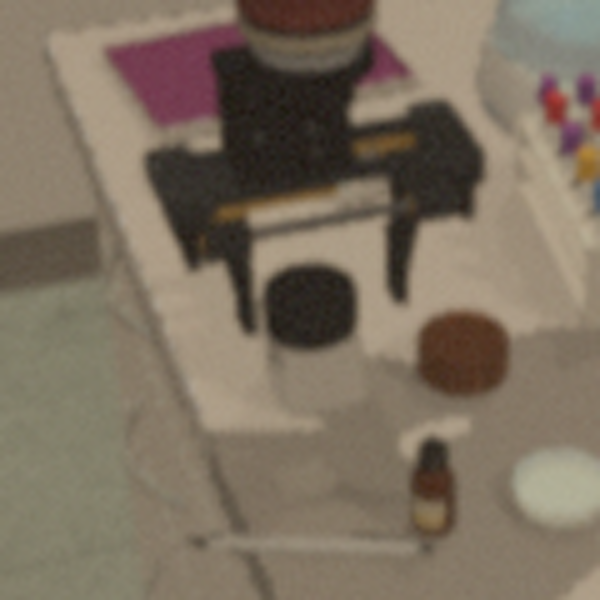

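>>> {"op": "drive_tool", "data": {
  "moves": [
    {"x": 0.005, "y": 0.002, "z": -0.005, "ax": 0, "ay": 0.008, "az": 0, "hand": 1},
    {"x": 0.004, "y": 0, "z": -0.001, "ax": 0, "ay": 0.002, "az": 0, "hand": 1},
    {"x": 0, "y": 0, "z": 0, "ax": 0, "ay": 0, "az": 0, "hand": 1},
    {"x": 0, "y": 0, "z": 0, "ax": 0, "ay": 0, "az": 0, "hand": 1}
  ]
}}

```text
clock: 4.0
position: [0.4204, 0.1485, 0.0501]
tcp_rot: [0.0, 0.706, 0.0, 0.708]
force: [0.0, -0.3, 0.8]
opening: 0.998
```

```bash
python3 - <<'E'
from plan import *
s=arm.observe();print(s['clock'],s['position'],np.abs(s['dq']).max())
plan((.419,.148,.049),0,1)
E
```

```text
4.0 [0.4203792  0.14851514 0.05014276] 0.002507623326765243
{"x":0.0011,"y":-0.0005,"z":-0.0014,"ax":-0.001,"ay":0.003,"az":-0.001}
```

>>> {"op": "drive_tool", "data": {
  "force": 40,
  "moves": [
    {"x": 0.001, "y": 0, "z": -0.001, "ax": 0, "ay": 0.002, "az": 0, "hand": -1},
    {"x": 0, "y": 0, "z": 0, "ax": 0, "ay": 0, "az": 0, "hand": -1},
    {"x": 0, "y": 0, "z": 0, "ax": 0, "ay": 0, "az": 0, "hand": -1},
    {"x": 0, "y": 0, "z": 0, "ax": 0, "ay": 0, "az": 0, "hand": -1},
    {"x": 0, "y": 0, "z": 0, "ax": 0, "ay": 0, "az": 0, "hand": -1},
    {"x": 0, "y": 0, "z": 0, "ax": 0, "ay": 0, "az": 0, "hand": -1}
  ]
}}

```text
clock: 4.6
position: [0.4181, 0.1486, 0.0492]
tcp_rot: [0.0, 0.708, 0.0, 0.706]
force: [-0.9, 0.3, 0.6]
opening: 0.663
```

```bash
python3 - <<'E'
from plan import *
s=arm.observe();print(s['clock'],s['position'],s['opening']*87,s['force'],s['joint_pos'],yaw(s['tcp_rot']))
E
```

```text
4.6 [0.41814228 0.1486467  0.04921727] 57.66367368576997 [-0.87939026  0.30854087  0.61291702] [ 1.62865416e-01 -5.44001854e-03  2.12593462e+00  9.54970220e-04
  1.02310663e+00  1.62646200e-01] -0.000278365072115191
```

>>> {"op": "drive_tool", "data": {
  "moves": [
    {"x": -0.02, "y": 0, "z": 0, "ax": 0, "ay": 0, "az": 0, "hand": -1},
    {"x": -0.04, "y": 0, "z": 0, "ax": 0, "ay": 0, "az": 0, "hand": -1},
    {"x": -0.04, "y": 0, "z": 0, "ax": 0, "ay": 0, "az": 0, "hand": -1},
    {"x": -0.02, "y": -0.015, "z": 0, "ax": 0, "ay": 0, "az": 0, "hand": -1},
    {"x": -0.01, "y": -0.03, "z": 0.002, "ax": 0, "ay": 0, "az": 0, "hand": -1},
    {"x": 0, "y": -0.04, "z": 0.002, "ax": 0, "ay": 0, "az": 0, "hand": -1},
    {"x": 0, "y": -0.04, "z": 0.002, "ax": 0, "ay": 0, "az": 0, "hand": -1},
    {"x": 0, "y": -0.04, "z": 0.002, "ax": 0, "ay": 0, "az": 0, "hand": -1},
    {"x": 0, "y": -0.04, "z": 0.002, "ax": 0, "ay": 0, "az": 0, "hand": -1}
  ]
}}

```text
clock: 5.5
position: [0.4255, -0.0597, 0.1785]
tcp_rot: [-0.004, 0.71, 0.003, 0.705]
force: [1.2, -0.1, -4.6]
opening: 0.663
```

```bash
python3 - <<'E'
from plan import *
s=arm.observe();print(s['clock'],s['position'],s['opening']*87,s['force'],s['joint_pos'],yaw(s['tcp_rot']))
plan((.438,-.32,.165),0,7)
E
```

```text
5.5 [ 0.42550256 -0.05973342  0.178535  ] 57.6667026349892 [ 1.21264521 -0.13471383 -4.55042354] [-0.32104709 -0.22293716  2.05350832 -0.00304354  1.3175887  -0.32977145] 0.00949412957806124
{"x":0.0019,"y":-0.0372,"z":0.0014,"ax":0.001,"ay":-0.001,"az":0.000}
{"x":0.0019,"y":-0.0372,"z":0.0015,"ax":0.001,"ay":-0.001,"az":0.000}
{"x":0.0019,"y":-0.0372,"z":0.0015,"ax":0.001,"ay":-0.001,"az":0.000}
{"x":0.0019,"y":-0.0372,"z":0.0016,"ax":0.001,"ay":-0.001,"az":0.000}
{"x":0.0019,"y":-0.0372,"z":0.0016,"ax":0.001,"ay":-0.001,"az":0.000}
{"x":0.0019,"y":-0.0372,"z":0.0017,"ax":0.001,"ay":-0.001,"az":0.000}
{"x":0.0019,"y":-0.0372,"z":0.0017,"ax":0.001,"ay":-0.001,"az":0.000}
```

>>> {"op": "drive_tool", "data": {
  "moves": [
    {"x": 0.001, "y": -0.037, "z": 0.002, "ax": 0, "ay": -0.001, "az": 0, "hand": -1},
    {"x": 0.001, "y": -0.037, "z": 0.002, "ax": 0, "ay": -0.001, "az": 0, "hand": -1},
    {"x": 0.001, "y": -0.037, "z": 0.002, "ax": 0, "ay": -0.001, "az": 0, "hand": -1},
    {"x": 0.001, "y": -0.037, "z": 0.002, "ax": 0, "ay": -0.001, "az": 0, "hand": -1},
    {"x": 0.001, "y": -0.037, "z": 0.002, "ax": 0, "ay": -0.001, "az": 0, "hand": -1},
    {"x": 0.001, "y": -0.02, "z": 0.002, "ax": 0, "ay": -0.001, "az": 0, "hand": -1},
    {"x": 0, "y": -0.01, "z": 0, "ax": 0, "ay": 0, "az": 0, "hand": -1},
    {"x": 0, "y": 0, "z": 0, "ax": 0, "ay": 0, "az": 0, "hand": -1},
    {"x": 0, "y": 0, "z": 0, "ax": 0, "ay": 0, "az": 0, "hand": -1},
    {"x": 0, "y": 0, "z": 0, "ax": 0, "ay": 0, "az": 0, "hand": -1}
  ]
}}

```text
clock: 6.5
position: [0.4343, -0.2854, 0.1644]
tcp_rot: [0.0, 0.71, 0.002, 0.704]
force: [-0.1, 1.1, -4.4]
opening: 0.663
```

```bash
python3 - <<'E'
from plan import *
s=arm.observe();print(s['clock'],s['position'],s['opening']*87,s['force'],s['joint_pos'],yaw(s['tcp_rot']),np.abs(s['dq']).max())
np.save('s5.npy',s,allow_pickle=True)
save('wrist','w5.png')
E
```

```text
6.5 [ 0.43431192 -0.28543204  0.1644159 ] 57.655030635293265 [-0.05813509  1.06793717 -4.36546655] [-0.73197236  0.02525507  1.852616   -0.00199593  1.2719027  -0.73403642] 0.0026745400164503485 0.014379685665793295
```

View pics/w5.png

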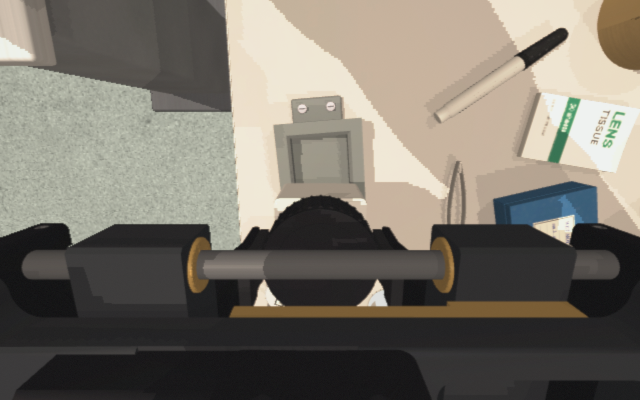

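>>> {"op": "drive_tool", "data": {
  "moves": [
    {"x": 0, "y": -0.025, "z": 0, "ax": 0, "ay": -0.004, "az": 0, "hand": -1},
    {"x": 0, "y": -0.015, "z": 0, "ax": 0, "ay": -0.004, "az": 0, "hand": -1},
    {"x": 0, "y": 0, "z": 0, "ax": 0, "ay": 0, "az": 0, "hand": -1},
    {"x": 0, "y": 0, "z": 0, "ax": 0, "ay": 0, "az": 0, "hand": -1},
    {"x": 0, "y": 0, "z": 0, "ax": 0, "ay": 0, "az": 0, "hand": -1}
  ]
}}

```text
clock: 7.05
position: [0.4355, -0.3216, 0.1646]
tcp_rot: [-0.0, 0.707, 0.005, 0.708]
force: [-0.4, -0.1, -5.2]
opening: 0.664
```

```bash
python3 - <<'E'
from plan import *
s=arm.observe();print(s['clock'],s['position'],yaw(s['tcp_rot']),np.abs(s['dq']).max())
np.save('s6.npy',s,allow_pickle=True)
im=save('wrist','w6.png')
a=im[60:220,230:420,::-1]; cv2.imwrite('pics/w6c.png',cv2.resize(a,None,fx=4,fy=3.75,interpolation=2))
E
```

```text
7.05 [ 0.43550919 -0.32161136  0.16457744] 0.007603056578470991 0.00890159677776558
```

View pics/w6c.png

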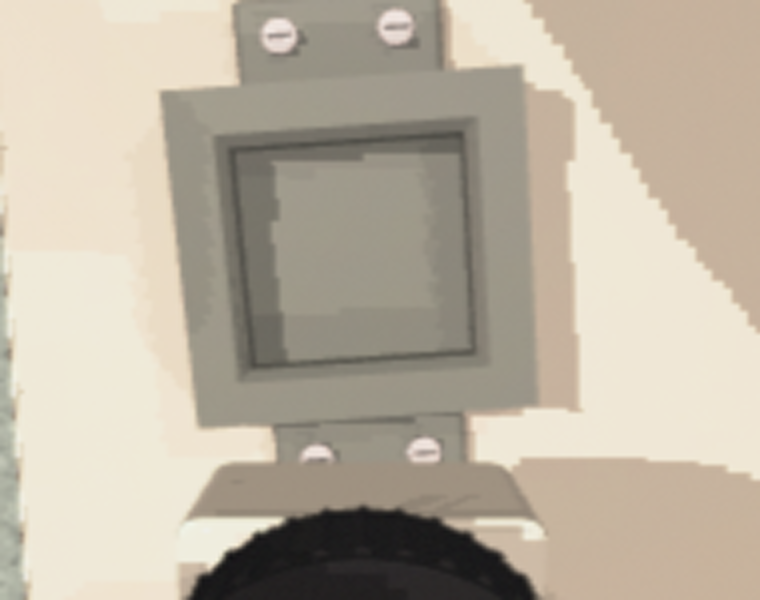

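```bash
python3 - <<'E'
from plan import *
s=np.load('s6.npy',allow_pickle=True).item()
f=lambda u,v,z:onplane('wrist',230+u/4,60+v/3.75,z,s)
for q,z in(([(162,92),(522,66),(538,404),(198,427)],.026),([(215,136),(477,117),(490,361),(238,382)],.026),([(229,150),(463,133),(475,352),(252,368)],.023)):
  P=np.array([f(*x,z) for x in q]);print(P.mean(0))
  for i in range(4):
    d=P[(i+1)%4]-P[i];print(round(np.linalg.norm(d),4),round((np.degrees(np.arctan2(d[1],d[0]))+45)%90-45,2))
# jar bottom edge & shoulder edge in image
for a,b,z in[((222,465),(500,465),s['position'][2]-.049),((200,520),(530,520),s['position'][2]-.005)]:
  P=f(*a,z);Q=f(*b,z);d=Q-P;print(P,Q,np.degrees(np.arctan2(d[1],d[0])))
E
```

```text
[ 0.43479638 -0.2590547   0.026     ]
0.0828 4.58
0.0831 4.93
0.0837 4.56
0.0831 4.31
[ 0.43477733 -0.25881997  0.026     ]
0.0608 4.63
0.06 4.73
0.0616 5.47
0.0609 4.06
[ 0.43472006 -0.25913193  0.023     ]
0.055 4.65
0.0545 4.65
0.0548 4.76
0.0546 4.88
[ 0.41204193 -0.29656342  0.11557744] [ 0.46052233 -0.29622767  0.11557744] 0.3967968220157695
[ 0.41367525 -0.29641145  0.15957744] [ 0.4598064  -0.29609752  0.15957744] 0.38990305898421496
```

```bash
python3 - <<'E'
from plan import *
plan((.434,-.258,.115),.082,4)
E
```

```text
{"x":0.0125,"y":0.0158,"z":-0.0003,"ax":-0.019,"ay":0.000,"az":-0.002}
{"x":0.0125,"y":0.0158,"z":0.0000,"ax":-0.019,"ay":0.000,"az":-0.002}
{"x":0.0124,"y":0.0158,"z":0.0003,"ax":-0.019,"ay":0.000,"az":-0.002}
{"x":0.0124,"y":0.0158,"z":0.0006,"ax":-0.019,"ay":0.000,"az":-0.002}
```

>>> {"op": "drive_tool", "data": {
  "moves": [
    {"x": 0.01, "y": 0.016, "z": 0, "ax": -0.019, "ay": 0, "az": -0.002, "hand": -1},
    {"x": 0.013, "y": 0.016, "z": 0, "ax": -0.019, "ay": 0, "az": -0.002, "hand": -1},
    {"x": 0.013, "y": 0.016, "z": 0, "ax": -0.019, "ay": 0, "az": -0.002, "hand": -1},
    {"x": 0.013, "y": 0.014, "z": 0, "ax": -0.019, "ay": 0, "az": -0.002, "hand": -1},
    {"x": 0, "y": 0, "z": 0, "ax": 0, "ay": 0, "az": 0, "hand": -1},
    {"x": 0, "y": 0, "z": 0, "ax": 0, "ay": 0, "az": 0, "hand": -1},
    {"x": 0, "y": 0, "z": 0, "ax": 0, "ay": 0, "az": 0, "hand": -1}
  ]
}}

```text
clock: 7.8
position: [0.4342, -0.2558, 0.1161]
tcp_rot: [-0.032, 0.705, 0.03, 0.708]
force: [-0.4, 0.2, -4.2]
opening: 0.66
```

```bash
python3 - <<'E'
from plan import *
s=arm.observe();print(s['clock'],s['position'],yaw(s['tcp_rot']),np.abs(s['dq']).max(),s['force'])
plan((.434,-.258,.090),.082,1)
save('side','s7.png');a=cv2.imread('pics/s7.png')[200:350,270:430]; cv2.imwrite('pics/s7c.png',cv2.resize(a,None,fx=4,fy=4,interpolation=2))
E
```

```text
7.8 [ 0.43417952 -0.25576063  0.11611824] 0.08782154399291188 0.016461005788204874 [-0.40849333  0.18252238 -4.23815776]
{"x":0.0261,"y":-0.0021,"z":-0.0005,"ax":0.006,"ay":0.003,"az":0.004}
```

View pics/s7c.png

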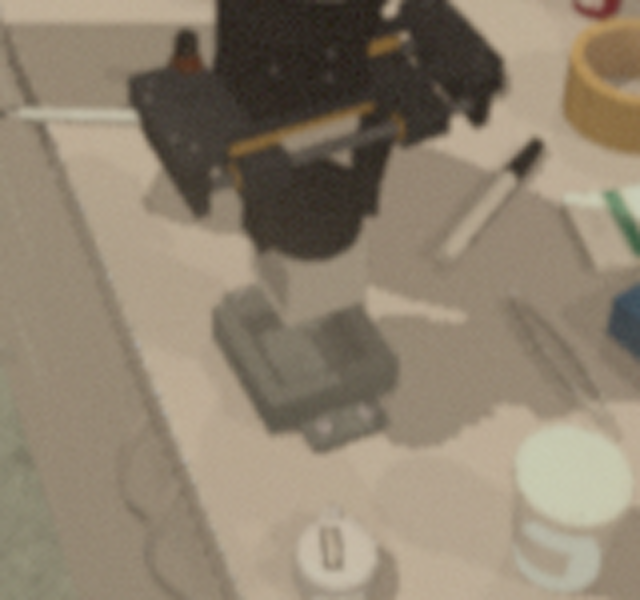

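>>> {"op": "drive_tool", "data": {
  "moves": [
    {"x": 0.012, "y": -0.001, "z": 0, "ax": 0.004, "ay": 0.002, "az": 0.002, "hand": -1},
    {"x": 0.014, "y": -0.001, "z": 0, "ax": 0.002, "ay": 0.002, "az": 0.002, "hand": -1},
    {"x": 0.005, "y": 0, "z": 0, "ax": 0, "ay": 0, "az": 0, "hand": -1},
    {"x": 0, "y": 0, "z": 0, "ax": 0, "ay": 0, "az": 0, "hand": -1},
    {"x": 0, "y": 0, "z": 0, "ax": 0, "ay": 0, "az": 0, "hand": -1}
  ]
}}

```text
clock: 8.35
position: [0.4352, -0.2608, 0.0835]
tcp_rot: [-0.028, 0.706, 0.027, 0.707]
force: [-0.1, -0.4, -3.6]
opening: 0.663
```

```bash
python3 - <<'E'
from plan import *
s=arm.observe();print(s['clock'],s['position'],yaw(s['tcp_rot']),np.abs(s['dq']).max(),s['force'])
plan((.434,-.258,.060),.082,1)
E
```

```text
8.35 [ 0.43522595 -0.2608107   0.083492  ] 0.07835376957544637 0.012586687824273253 [-0.10685756 -0.38334249 -3.62528674]
{"x":0.0235,"y":0.0029,"z":-0.0010,"ax":-0.004,"ay":0.001,"az":0.001}
```

>>> {"op": "drive_tool", "data": {
  "moves": [
    {"x": 0.003, "y": 0.0025, "z": -0.001, "ax": -0.002, "ay": 0, "az": 0, "hand": -1},
    {"x": 0.002, "y": 0, "z": 0, "ax": 0, "ay": 0, "az": 0, "hand": -1},
    {"x": 0.002, "y": 0, "z": 0, "ax": 0, "ay": 0, "az": 0, "hand": -1},
    {"x": 0.002, "y": 0, "z": 0, "ax": 0, "ay": 0, "az": 0, "hand": -1},
    {"x": 0, "y": 0, "z": 0, "ax": 0, "ay": 0, "az": 0, "hand": -1}
  ]
}}

```text
clock: 8.85
position: [0.4343, -0.2583, 0.0744]
tcp_rot: [-0.029, 0.706, 0.028, 0.707]
force: [-0.5, -0.7, -4.3]
opening: 0.663
```

```bash
python3 - <<'E'
from plan import *
s=arm.observe();print(s['clock'],s['position'],yaw(s['tcp_rot']),np.abs(s['dq']).max(),s['force'])
plan((.434,-.258,.057),.082,1)
E
```

```text
8.85 [ 0.43431481 -0.25832699  0.07437287] 0.08079147035467728 0.00414468246361931 [-0.45874528 -0.67833595 -4.30302142]
{"x":0.0174,"y":0.0004,"z":-0.0003,"ax":-0.001,"ay":0.002,"az":0.002}
```

>>> {"op": "drive_tool", "data": {
  "moves": [
    {"x": 0.004, "y": 0, "z": 0, "ax": 0, "ay": 0, "az": 0, "hand": -1},
    {"x": 0.004, "y": 0, "z": 0, "ax": 0, "ay": 0, "az": 0, "hand": -1},
    {"x": 0.003, "y": 0, "z": 0, "ax": 0, "ay": 0, "az": 0, "hand": -1},
    {"x": 0.002, "y": 0, "z": 0, "ax": 0, "ay": 0, "az": 0, "hand": -1}
  ]
}}

```text
clock: 9.25
position: [0.4347, -0.2587, 0.0608]
tcp_rot: [-0.03, 0.706, 0.028, 0.707]
force: [0.9, -0.5, -4.3]
opening: 0.663
```

```bash
python3 - <<'E'
from plan import *
s=arm.observe();print(s['clock'],s['position'],yaw(s['tcp_rot']),np.abs(s['dq']).max(),s['force'])
plan((.434,-.258,.057),.082,1)
E
```

```text
9.25 [ 0.43474701 -0.25866831  0.06083612] 0.08078169258331323 0.04504311683861097 [ 0.86948857 -0.47588031 -4.32234826]
{"x":0.0038,"y":0.0007,"z":-0.0007,"ax":-0.001,"ay":0.002,"az":0.003}
```

Jar is 14 mm into the pocket without contact force. Down to the floor.

>>> {"op": "drive_tool", "data": {
  "moves": [
    {"x": 0.002, "y": 0, "z": 0, "ax": 0, "ay": 0, "az": 0, "hand": -1},
    {"x": 0.002, "y": 0, "z": 0, "ax": 0, "ay": 0, "az": 0, "hand": -1},
    {"x": 0.001, "y": 0, "z": 0, "ax": 0, "ay": 0, "az": 0, "hand": -1}
  ]
}}

```text
clock: 9.55
position: [0.4351, -0.259, 0.0568]
tcp_rot: [-0.03, 0.706, 0.028, 0.707]
force: [-4.7, 4.6, 8.2]
opening: 0.661
```

```bash
python3 - <<'E'
from plan import *
s=arm.observe();print(s['clock'],s['position'],yaw(s['tcp_rot']),s['force'],s['moment'])
print(s['joint_pos'])
E
```

```text
9.55 [ 0.43507614 -0.25904219  0.05679596] 0.08085566606968791 [-4.73119967  4.56242217  8.21084335] [ 0.5896059   0.89465666 -0.08187267]
[-6.92466365e-01  1.25218106e-01  1.97094582e+00 -7.06837784e-04
  1.04167304e+00 -7.72962921e-01]
```

>>> {"op": "drive_tool", "data": {
  "force": 55,
  "moves": [
    {"x": 0, "y": 0, "z": 0, "ax": 0, "ay": 0, "az": 0, "hand": -1},
    {"x": 0, "y": 0, "z": 0, "ax": 0, "ay": 0, "az": 0, "hand": -1}
  ]
}}

```text
clock: 9.75
position: [0.4352, -0.2591, 0.0575]
tcp_rot: [-0.03, 0.706, 0.028, 0.707]
force: [-1.0, 0.3, -3.6]
opening: 0.66
```

```bash
cat > st.py <<'E'
from plan import *
s=arm.observe();print(s['clock'],s['position'].round(4),'yaw',round(yaw(s['tcp_rot']),4),'F',s['force'].round(1),'M',s['moment'].round(2),'q6',s['joint_pos'][5].round(3),'op',round(s['opening']*87,2), 'tx',R.from_quat(s['tcp_rot']).as_matrix()[:,0].round(4))
E
python3 st.py
```

```text
9.75 [ 0.4352 -0.2591  0.0575] yaw 0.081 F [-1.   0.3 -3.6] M [-0.15  0.05 -0.03] q6 -0.773 op 57.43 tx [ 0.0026 -0.003  -1.    ]
```

>>> {"op": "drive_tool", "data": {
  "force": 55,
  "moves": [
    {"x": 0.001, "y": 0, "z": 0, "ax": 0, "ay": 0, "az": 0, "hand": 0.7},
    {"x": 0, "y": 0, "z": 0, "ax": 0.1, "ay": 0, "az": 0, "hand": 0.7},
    {"x": 0, "y": 0, "z": 0, "ax": 0.1, "ay": 0, "az": 0, "hand": 0.7},
    {"x": 0, "y": 0, "z": 0, "ax": 0.1, "ay": 0, "az": 0, "hand": 0.7},
    {"x": 0, "y": 0, "z": 0, "ax": 0, "ay": 0, "az": 0, "hand": 0.7},
    {"x": 0, "y": 0, "z": 0, "ax": 0, "ay": 0, "az": 0, "hand": 0.7}
  ]
}}

```text
clock: 10.35
position: [0.4383, -0.2616, 0.0587]
tcp_rot: [0.078, 0.699, -0.083, 0.706]
force: [0.3, -0.0, 0.8]
opening: 0.844
```

```bash
python3 st.py; python3 - <<'E'
from h import *
save('side','s8.png');a=cv2.imread('pics/s8.png')[200:350,270:430]; cv2.imwrite('pics/s8c.png',cv2.resize(a,None,fx=4,fy=4,interpolation=2))
E
```

```text
10.35 [ 0.4383 -0.2616  0.0587] yaw -0.2273 F [ 0.3 -0.   0.8] M [-0.11  0.02 -0.01] q6 -0.465 op 73.44 tx [ 0.0091 -0.0081 -0.9999]
```

View pics/s8c.png

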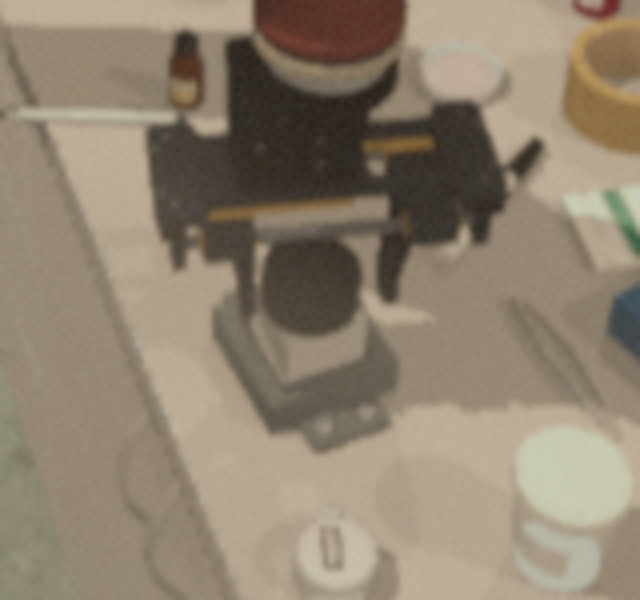

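```bash
python3 - <<'E'
from plan import *
plan((.4352,-.259,.057),-.24,1)
E
```

```text
{"x":0.0017,"y":0.0019,"z":-0.0036,"ax":0.012,"ay":0.011,"az":0.006}
```

>>> {"op": "drive_tool", "data": {
  "moves": [
    {"x": 0.0015, "y": 0.002, "z": -0.003, "ax": 0, "ay": 0.011, "az": 0.006, "hand": 0.7},
    {"x": 0, "y": 0, "z": 0, "ax": 0, "ay": 0, "az": 0, "hand": 0.7},
    {"x": 0, "y": 0, "z": 0, "ax": 0, "ay": 0, "az": 0, "hand": 0.7},
    {"x": 0, "y": 0, "z": 0, "ax": 0, "ay": 0, "az": 0, "hand": 0.7}
  ]
}}

```text
clock: 10.8
position: [0.4357, -0.2589, 0.0571]
tcp_rot: [0.079, 0.703, -0.079, 0.702]
force: [1.2, 0.7, -0.0]
opening: 0.849
```

```bash
python3 st.py; python3 - <<'E'
from plan import *
plan((.4352,-.259,.057),-.24,1)
E
```

```text
10.8 [ 0.4357 -0.2589  0.0571] yaw -0.2237 F [ 1.2  0.7 -0. ] M [-0.14  0.04 -0.01] q6 -0.468 op 73.83 tx [-9.e-04  7.e-04 -1.e+00]
{"x":0.0001,"y":-0.0002,"z":-0.0005,"ax":0.016,"ay":-0.001,"az":-0.000}
```

>>> {"op": "drive_tool", "data": {
  "force": 55,
  "moves": [
    {"x": 0, "y": 0, "z": -0.0005, "ax": 0, "ay": 0, "az": 0, "hand": -1},
    {"x": 0, "y": 0, "z": 0, "ax": 0, "ay": 0, "az": 0, "hand": -1},
    {"x": 0, "y": 0, "z": 0, "ax": 0, "ay": 0, "az": 0, "hand": -1},
    {"x": 0, "y": 0, "z": 0, "ax": 0, "ay": 0, "az": 0, "hand": -1},
    {"x": 0, "y": 0, "z": 0, "ax": 0, "ay": 0, "az": 0, "hand": -1}
  ]
}}

```text
clock: 11.3
position: [0.4353, -0.2588, 0.0571]
tcp_rot: [0.079, 0.703, -0.079, 0.702]
force: [0.6, -0.5, 0.4]
opening: 0.662
```

```bash
python3 st.py
```

```text
11.3 [ 0.4353 -0.2588  0.0571] yaw -0.2233 F [ 0.6 -0.5  0.4] M [-0.09 -0.    0.04] q6 -0.469 op 57.57 tx [-6.e-04  6.e-04 -1.e+00]
```

>>> {"op": "drive_tool", "data": {
  "moves": [
    {"x": 0, "y": 0, "z": 0, "ax": -0.12, "ay": 0, "az": 0, "hand": -1},
    {"x": -0.0002, "y": 0, "z": 0, "ax": -0.12, "ay": 0, "az": 0, "hand": -1},
    {"x": -0.0002, "y": 0, "z": 0, "ax": -0.12, "ay": 0, "az": 0, "hand": -1}
  ]
}}

```text
clock: 11.6
position: [0.435, -0.2589, 0.0578]
tcp_rot: [-0.052, 0.706, 0.052, 0.705]
force: [-1.1, 1.8, 0.1]
opening: 0.655
```

```bash
python3 st.py; python3 - <<'E'
from capm import *
im,s=run('w9.png',.083)
cv2.imwrite('pics/w9.png',im[:,:,::-1])
E
```

```text
11.6 [ 0.435  -0.2589  0.0578] yaw 0.1471 F [-1.1  1.8  0.1] M [ 0.    0.06 -0.17] q6 -0.84 op 56.99 tx [-1.2e-03  8.0e-04 -1.0e+00]
11.6 [ 0.43500146 -0.25891936  0.05776704] 0.1471196191591169 1.2379297477042348
[[-0.001 -0.147  0.989]
 [ 0.001  0.989  0.147]
 [-1.     0.001 -0.001]]
[ 273  196   95   29 1886] [320.24920467 212.86426299] [ 0.43221869 -0.23460099  0.078     ]
```

View pics/w9.png

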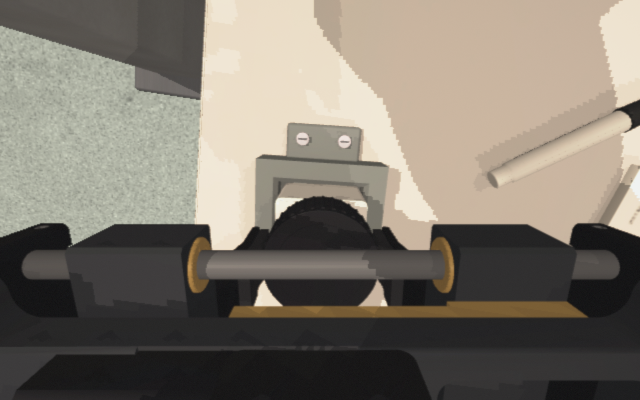

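>>> {"op": "drive_tool", "data": {
  "moves": [
    {"x": -0.0002, "y": 0, "z": 0, "ax": -0.12, "ay": 0, "az": 0, "hand": -1},
    {"x": -0.0002, "y": 0, "z": 0, "ax": -0.12, "ay": 0, "az": 0, "hand": -1},
    {"x": -0.0002, "y": 0, "z": 0, "ax": -0.12, "ay": 0, "az": 0, "hand": -1},
    {"x": -0.0002, "y": 0, "z": 0, "ax": -0.1, "ay": 0, "az": 0, "hand": -1}
  ]
}}

```text
clock: 12.05
position: [0.4343, -0.2583, 0.0586]
tcp_rot: [-0.215, 0.674, 0.217, 0.673]
force: [-0.6, -1.1, 1.0]
opening: 0.66
```

```bash
python3 st.py
```

```text
12.05 [ 0.4343 -0.2583  0.0586] yaw 0.6196 F [-0.6 -1.1  1. ] M [-0.16  0.19 -0.17] q6 -1.312 op 57.39 tx [-0.0027  0.0022 -1.    ]
```

>>> {"op": "drive_tool", "data": {
  "moves": [
    {"x": -0.0002, "y": 0, "z": 0, "ax": -0.1, "ay": 0.002, "az": 0, "hand": -1},
    {"x": -0.0002, "y": 0, "z": 0, "ax": -0.08, "ay": 0.001, "az": 0, "hand": -1}
  ]
}}

```text
clock: 12.25
position: [0.4341, -0.2582, 0.0591]
tcp_rot: [-0.275, 0.653, 0.277, 0.649]
force: [-0.6, 0.6, 0.8]
opening: 0.662
```

```bash
python3 st.py
```

```text
12.25 [ 0.4341 -0.2582  0.0591] yaw 0.8021 F [-0.6  0.6  0.8] M [ 0.04  0.   -0.07] q6 -1.491 op 57.6 tx [-5.4e-03  8.0e-04 -1.0e+00]
```

>>> {"op": "drive_tool", "data": {
  "moves": [
    {"x": -0.0002, "y": 0, "z": 0, "ax": -0.06, "ay": 0, "az": 0, "hand": -1}
  ]
}}

```text
clock: 12.35
position: [0.434, -0.2582, 0.0593]
tcp_rot: [-0.294, 0.644, 0.297, 0.641]
force: [-0.2, -0.4, -0.4]
opening: 0.657
```

```bash
python3 st.py
```

```text
12.35 [ 0.434  -0.2582  0.0593] yaw 0.8625 F [-0.2 -0.4 -0.4] M [-0.04 -0.01 -0.08] q6 -1.552 op 57.17 tx [-5.6e-03  9.0e-04 -1.0e+00]
```

>>> {"op": "drive_tool", "data": {
  "moves": [
    {"x": -0.0002, "y": 0, "z": 0, "ax": -0.06, "ay": 0, "az": 0, "hand": -1}
  ]
}}

```text
clock: 12.45
position: [0.434, -0.2583, 0.0596]
tcp_rot: [-0.314, 0.635, 0.316, 0.632]
force: [0.5, 0.0, 2.7]
opening: 0.66
```

```bash
python3 st.py
```

```text
12.45 [ 0.434  -0.2583  0.0596] yaw 0.9225 F [0.5 0.  2.7] M [-0.14  0.03 -0.04] q6 -1.612 op 57.44 tx [-5.5e-03  6.0e-04 -1.0e+00]
```

>>> {"op": "drive_tool", "data": {
  "moves": [
    {"x": -0.001, "y": 0, "z": 0, "ax": 0, "ay": 0, "az": 0, "hand": -1},
    {"x": -0.001, "y": 0, "z": 0, "ax": 0, "ay": 0, "az": 0, "hand": -1},
    {"x": 0, "y": 0, "z": 0, "ax": 0, "ay": 0, "az": 0, "hand": -1},
    {"x": 0, "y": 0, "z": 0, "ax": 0, "ay": 0, "az": 0, "hand": -1}
  ]
}}

```text
clock: 12.85
position: [0.4341, -0.2585, 0.0619]
tcp_rot: [-0.311, 0.636, 0.313, 0.633]
force: [-0.6, -0.6, -0.7]
opening: 0.657
```

```bash
python3 st.py
```

```text
12.85 [ 0.4341 -0.2585  0.0619] yaw 0.9148 F [-0.6 -0.6 -0.7] M [-0.08  0.01 -0.  ] q6 -1.604 op 57.19 tx [-5.4e-03  2.0e-04 -1.0e+00]
```

>>> {"op": "drive_tool", "data": {
  "moves": [
    {"x": -0.002, "y": 0, "z": 0, "ax": 0, "ay": 0.002, "az": 0, "hand": -1},
    {"x": -0.003, "y": 0, "z": 0, "ax": 0, "ay": 0.002, "az": 0, "hand": -1},
    {"x": 0, "y": 0, "z": 0, "ax": 0, "ay": 0, "az": 0, "hand": -1}
  ]
}}

```text
clock: 13.15
position: [0.434, -0.2584, 0.0671]
tcp_rot: [-0.311, 0.638, 0.312, 0.632]
force: [-0.3, 1.0, -0.7]
opening: 0.661
```

```bash
python3 st.py;  python3 - <<'E'
from h import *
save('side','s10.png');a=cv2.imread('pics/s10.png')[200:350,270:430]; cv2.imwrite('pics/s10c.png',cv2.resize(a,None,fx=4,fy=4,interpolation=2))
E
```

```text
13.15 [ 0.434  -0.2584  0.0671] yaw 0.9132 F [-0.3  1.  -0.7] M [-0.02  0.    0.01] q6 -1.597 op 57.5 tx [-0.0083 -0.003  -1.    ]
```

View pics/s10c.png

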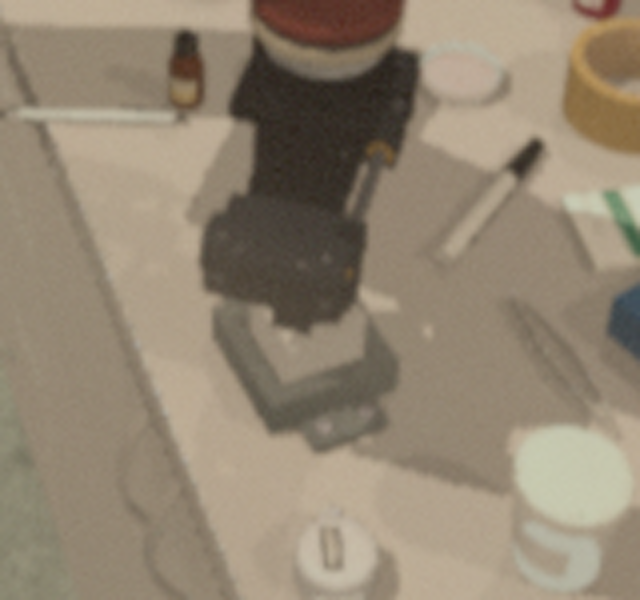

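```bash
python3 - <<'E'
from plan import *
plan((.434,-.2584,.102),.913,8)
E
```

```text
{"x":-0.0044,"y":0.0000,"z":-0.0000,"ax":0.000,"ay":-0.001,"az":-0.001}
{"x":-0.0044,"y":-0.0000,"z":-0.0000,"ax":0.000,"ay":-0.001,"az":-0.001}
{"x":-0.0044,"y":-0.0000,"z":-0.0000,"ax":0.000,"ay":-0.001,"az":-0.001}
{"x":-0.0044,"y":-0.0000,"z":-0.0000,"ax":0.000,"ay":-0.001,"az":-0.001}
{"x":-0.0044,"y":-0.0000,"z":-0.0000,"ax":0.000,"ay":-0.001,"az":-0.001}
{"x":-0.0044,"y":-0.0000,"z":-0.0000,"ax":0.000,"ay":-0.001,"az":-0.001}
{"x":-0.0044,"y":-0.0000,"z":-0.0000,"ax":0.000,"ay":-0.001,"az":-0.001}
{"x":-0.0044,"y":-0.0000,"z":-0.0000,"ax":0.000,"ay":-0.001,"az":-0.001}
```

>>> {"op": "drive_tool", "data": {
  "moves": [
    {"x": -0.004, "y": 0, "z": 0, "ax": 0, "ay": -0.001, "az": -0.001, "hand": -1},
    {"x": -0.004, "y": 0, "z": 0, "ax": 0, "ay": -0.001, "az": -0.001, "hand": -1},
    {"x": -0.004, "y": 0, "z": 0, "ax": 0, "ay": -0.001, "az": -0.001, "hand": -1},
    {"x": -0.004, "y": 0, "z": 0, "ax": 0, "ay": -0.001, "az": -0.001, "hand": -1}
  ]
}}

```text
clock: 13.6
position: [0.4337, -0.2579, 0.0836]
tcp_rot: [-0.312, 0.636, 0.312, 0.633]
force: [0.2, -1.0, -0.3]
opening: 0.662
```

```bash
python3 st.py; python3 - <<'E'
from plan import *
plan((.434,-.2584,.102),.913,4)
E
```

```text
13.6 [ 0.4337 -0.2579  0.0836] yaw 0.9132 F [ 0.2 -1.  -0.3] M [-0.04 -0.02  0.01] q6 -1.602 op 57.59 tx [-0.0031 -0.0013 -1.    ]
{"x":-0.0046,"y":-0.0001,"z":-0.0001,"ax":0.000,"ay":-0.001,"az":-0.000}
{"x":-0.0046,"y":-0.0001,"z":-0.0001,"ax":0.000,"ay":-0.001,"az":-0.000}
{"x":-0.0046,"y":-0.0001,"z":-0.0001,"ax":0.000,"ay":-0.001,"az":-0.000}
{"x":-0.0046,"y":-0.0001,"z":-0.0001,"ax":0.000,"ay":-0.001,"az":-0.000}
```

>>> {"op": "drive_tool", "data": {
  "moves": [
    {"x": -0.005, "y": 0, "z": 0, "ax": 0, "ay": -0.001, "az": 0, "hand": -1},
    {"x": -0.005, "y": 0, "z": 0, "ax": 0, "ay": -0.001, "az": 0, "hand": -1},
    {"x": -0.005, "y": 0, "z": 0, "ax": 0, "ay": 0, "az": 0, "hand": -1},
    {"x": -0.002, "y": 0, "z": 0, "ax": 0, "ay": 0, "az": 0, "hand": -1},
    {"x": 0, "y": 0, "z": 0, "ax": 0, "ay": 0, "az": 0, "hand": -1},
    {"x": 0, "y": 0, "z": 0, "ax": 0, "ay": 0, "az": 0, "hand": -1},
    {"x": 0, "y": 0, "z": 0, "ax": 0, "ay": 0, "az": 0, "hand": -1},
    {"x": 0, "y": 0, "z": 0, "ax": 0, "ay": 0, "az": 0, "hand": -1}
  ]
}}

```text
clock: 14.4
position: [0.4341, -0.2581, 0.1031]
tcp_rot: [-0.312, 0.635, 0.312, 0.634]
force: [0.6, -0.5, -0.4]
opening: 0.662
```

```bash
python3 st.py;  python3 - <<'E'
from h import *
save('side','s11.png');a=cv2.imread('pics/s11.png')[200:350,270:430]; cv2.imwrite('pics/s11c.png',cv2.resize(a,None,fx=4,fy=4,interpolation=2))
save('wrist','w11.png');save('scene','c11.png')
E
```

```text
14.4 [ 0.4341 -0.2581  0.1031] yaw 0.913 F [ 0.6 -0.5 -0.4] M [-0.01 -0.   -0.  ] q6 -1.605 op 57.6 tx [-6.e-04 -3.e-04 -1.e+00]
```

View pics/s11c.png

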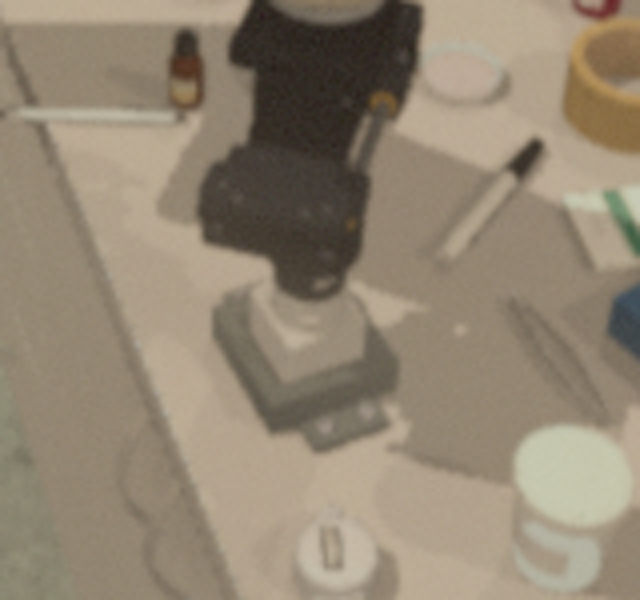

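View pics/w11.png

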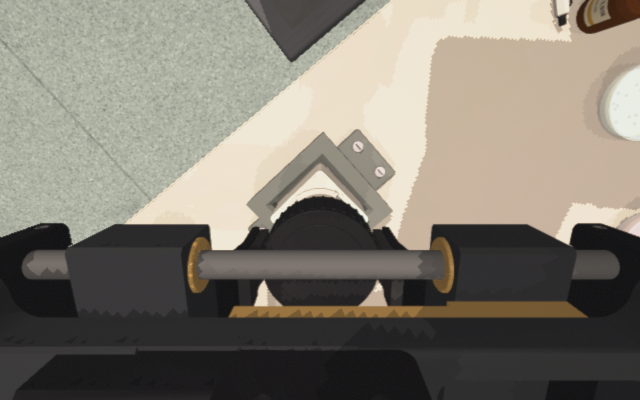

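View pics/s11.png

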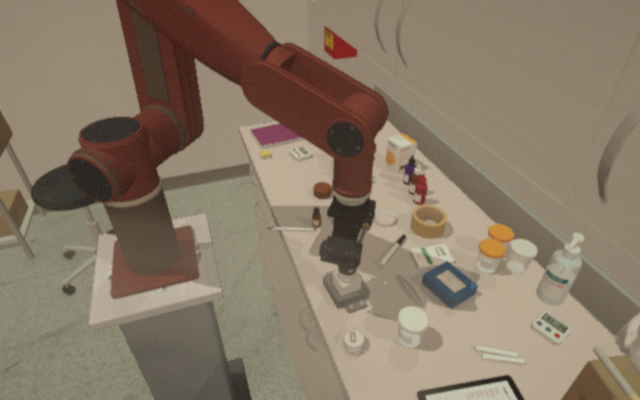

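```bash
python3 st.py; python3 -c "
from rig import arm
print(arm.finish_job())"
```

```text
14.55 [ 0.4341 -0.2581  0.1032] yaw 0.913 F [ 0.3 -0.2 -0.9] M [-0.01  0.06 -0.06] q6 -1.605 op 57.38 tx [-6.e-04 -4.e-04 -1.e+00]
the job is handed in; nothing more can be done
None
```

The jar is standing in the holder's pocket and its cap is off, held level in the gripper about 25 mm above the mouth. I handed the job in at 14.6 s. The interface gives no verdict.

- **Seating:** I carried the jar by its closed black cap and lowered it into the pocket, aligned with the holder (about 4.7° of yaw). It met the floor at the expected height with about 8 N of contact. I then let go so it could settle, and gripped the cap again.
- **Unscrewing:** I turned the cap about 1.15 rad counterclockwise, until the torque fell from 0.17 N m to about 0.04 N m. I stopped there and lifted gently to test it; no jar weight came up with it, so the thread had let go.
- **Last checks:**
  - **Cap:** the wrist force was −0.4 to −0.9 N, about the cap's own weight, and the tool was level to under 0.1°.
  - **Jar and bench:** the pictures show the jar square in the pocket with its neck open, and everything else where it was.
- **Not directly confirmed:** the gripper hid the cap's mark while turning, so the turn angle comes from the tool's rotation, not the mark. When I first located the jar, its corners and the cap mark disagreed by about 3°. A later view of the jar's side settled that.

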